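Release the latched lamp key

ROBOT

A 6-joint arm with a two-finger parallel gripper is mounted at the origin on the work surface. World frame = base frame: x ahead of the robot, y to its left, z up, the work surface at z = 0. Lengths are in m, angles in rad, forces in N, time in s.
With the tool pointing down it reaches from about 0.375 to 0.9 m from the base axis. Payload 3.1 kg.
Tool frame: the origin (TCP) lies midway between the tips of the shut fingers; the grasp point (between the pads) lies 19 mm behind it; x points along the fingers, z is the direction in which the jaws open and shut, and the axes are right-handed (so a half turn about x gives the same grasp; the last joint's range is limited). The gripper opens to 87 mm and grips with 3 to 60 N. Pads are 19 mm wide; open, the fingers measure 117 mm over their backs; the gripper's body (75 mm by 190 mm) begins 51 mm behind the grasp point.
Start: joints at [-1.359, 0.527, 1.433, -0, 1.181, -0.178], TCP at [0.238, -0.578, 0.201] pointing down, gripper open.
Joint ranges: [-3.08, 3.08], [-0.75, 2.2], [0.22, 2.44], [-1.43, 4.57], [0, 2.65], [-2.85, 2.85]. Speed limits (rad/s): [2.79, 2.79, 3.14, 3.14, 3.14, 3.14].

INTERFACE

Orientations are given as a unit quaternion [x, y, z, w].
In Python, from rig import robot, optics, workorder gives the robot as it stands.
- The arm moves only by the tool arm_command, never from a script. Its argument "plan" is a list of rows, each a list of 7 numbers: the shift along the tool's x, y, z in cm, then the turn, a rotation vector about the tool's x, y, z in rad, then the finger opening in cm, from 0 to 8.7. In form: [[x, y, z, ax, ay, az, gripper], ...]. A call has 1 to 12 rows; each row shifts and turns the pose as measured when the row begins, along the tool's axes as they then stand; what a row does not reach is not made up. A row lasts 1/8 s, in which the tool goes at most 62.5 mm and 10.7 degrees, less where a joint would pass 70% of its speed; a pose out of reach is approached as far as the arm can. A call with a gripper value outside its range is refused whole. The fingers move at their own pace and stop on an object; "grip_force" is the grip in N (left out, the last holds). Time passes only in rows, so rows that do not move let the fingers close. It gives the time, the measured TCP pose, the force and the opening at its end, in the units of the state.
- robot.get_obs(): the state, without advancing time (a new reading comes with each control period).
- optics.camera(name): name is "side" or "top"; returns (picture, depth): 400x640x3 uint8, blue, green, red; 400x640 float32, m along the optical axis (not along the pixel's ray), 0 where there is no reading.
- optics.camera_info(name): a dict with "mtx" (3x3 intrinsics, pixels), "position" and "rotation" of the camera in the world. Camera axes: x right, y down, z forward; pixel columns grow to the right and rows downward; lengths in m; the calibration is good to about 2 mm. A picture is of the moment at which its call begins. camera_info takes no time and is no camera call.
- workorder.hand_in(): hands the job in, once; it reports no verdict.
The state is a dict: "time": time; "q": joint angles; "joint_velocities": joint speeds; "joint_torque": joint torques, N m; "position": TCP position; "tool_rot": TCP orientation; "ft_force": force on the tool from outside, world axes, zero at the start; "moment": the same for the moment, N m; "grip_width": finger opening in m.
Only numpy, scipy, OpenCV 4.12 (cv2) and the standard library are available. Lean on these libraries where they do the work, as an engineer would, in place of code of your own. Each camera call takes 0.05 s, during which the arm holds its last target. There are 200 camera calls.

TASK

The bench lamp controller is about to be packed away, but one of its four identical push-push keys has been left latched in: it sits a little lower and feels firmer than the rest, which light fingertip taps will tell. Find it, press it fully home and let go, so that it pops back up level with the others. Do not click in any of the other three keys, and do not pick up or shift any of the loose things on the bench.

Things in the scene. Friction and masses are not known exactly. Their poses are not given: they have to be found in the camera images.
- console: lamp controller: grey steel box, fixed, 185 mm deep (x) by 270 mm wide (y). Origin at the centre of its underside at bench level; x points to its back (away from the robot), y to its left, z up. The front part of its top is a flat aluminium key deck 48 mm high; along the back runs a raised housing from x = +26 to +93 mm, 72 mm high, with four capped sockets on it reaching 82 mm.
- deck (a point): centre of the key row on the deck surface, 48 mm above the bench, axes as the controller's. Four black keys stand in a row along y, 45 mm apart, on 3 mm bezels; each cap is flat-topped, 28 mm (x) by 24 mm (y). A raised key's top is 14 mm above the deck; the latched key's top is 4 mm lower. Which key is latched is not given.
- row (a point): point 14 mm above deck, in the middle of the row at raised-key height. All keys move straight down, 7 mm travel, sprung. A raised key starts to yield at 2 N, is about 2.5 mm down at 4 N, and latches if pushed 5 mm or more and let go. The latched key gives under 1 mm up to 4 N; pushed fully home (the last 3 mm of travel; 5 to 6.5 N) and let go it rises to full height.
- place_1 (a point): fixed point on the controller: centre of the top face of the key furthest left (controller's +y end) as it is when raised (62 mm above the bench). It does not move with the key.
- place_2 (a point): fixed point on the controller: centre of the top face of the key second from the left as it is when raised (62 mm above the bench). It does not move with the key.
- place_3 (a point): fixed point on the controller: centre of the top face of the key third from the left as it is when raised (62 mm above the bench). It does not move with the key.
- place_4 (a point): fixed point on the controller: centre of the top face of the key furthest right (controller's -y end) as it is when raised (62 mm above the bench). It does not move with the key.
- plug: loose steel threaded plug standing on the key deck beyond one end of the key row, 22 mm across and 21 mm high; origin at the centre of its underside. Leave it alone.
- torch: loose black inspection torch lying on the bench beside the right end of the controller, 132 mm long, head 48 mm across; origin under its middle at bench level, x along it to the head. Leave it alone.
- clamp: loose V-band clamp lying flat on the bench beside the left end of the controller, band 83 mm across and 20 mm high, bolt at its own +y side; origin at the centre of the ring at bench level. Leave it alone.
- flange: loose steel flange plate lying on the bench in front of the controller, 85 x 60 x 10 mm; origin at the centre of its underside. Leave it alone.
- handset: loose borescope handset lying screen up on the bench to the right, 125 x 150 x 38 mm without its grip; origin at the centre of its underside. Leave it alone.
- wrench: loose wrench, 200 mm long, lying on the bench to the left; origin under its middle, x along it. Leave it alone.

How it is judged:
On the way, in this order (a step that is already met when the one before it is completed fails the run):
1. the latched key is pushed down past its catch (1 mm below its latched height) (value of joint key_a above 0.005 m).
2. the key comes back up to the full height (value of joint key_a below 0.001 m), for 0.2 s.
At the end, for the whole second after the job is handed in: all four keys stand raised, within 1 mm of full height, and every loose thing is within 15 mm of where it began (value of joint each of key_a, key_b, key_c, key_d below 0.001 m and distance of each of plug, torch, clamp, flange, handset, wrench from where it was at the start of the episode below 0.015 m); the robot touches nothing.
It fails at once if one of the three raised keys is pushed down more than 4.8 mm, to where it clicks in (value of joint any of key_b, key_c, key_d above 0.0048 m).
It fails at once if the controller or a key is pushed with more than 60 N (contact force between any of the fingers, the arm and console above 60 N or contact force between any of the fingers, the arm and sw_a above 60 N or contact force between any of the fingers, the arm and sw_b above 60 N or contact force between any of the fingers, the arm and sw_c above 60 N or contact force between any of the fingers, the arm and sw_d above 60 N).
It fails at once if a loose thing is pushed, lifted or carried more than 15 mm (distance of any of plug, torch, clamp, flange, handset, wrench from where it was at the start of the episode above 0.015 m).
It also fails if it takes over 45 s, if anything falls off the work surface, if the arm or the gripper's body presses on something with over 40 N, if the wrist force passes 120 N, or if a joint passes its speed limit or range.

## Working session

There is one attempt and no reset: what is moved stays moved. The work goes in short steps, Python scripts to look and compute and a tool call to move; the robot and the scene stay as the last step left them, time stands still between calls to the robot, and variables do not carry over. Pictures are saved under pics/ and viewed, about 8 in all and at most 12, crops included, and the job is handed in when it is done.

Besides the shell and the picture viewer there is one more tool, called after "Emit:" by a JSON object that holds its "op" and its "data", one argument or row to a line. arm_command: Moves the arm, as the interface text tells. Its arguments: {"type":"object","properties":{"plan":{"type":"array"},"grip_force":{"type":"number"}},"required":["plan"]}

```bash
mkdir -p pics; python3 - <<'E'
from rig import robot, optics
import cv2,numpy as np
for n in ("top","side"):
    p,d=optics.camera(n); cv2.imwrite(f"pics/{n}0.png",p); np.save(f"pics/{n}0.npy",d)
    i=optics.camera_info(n); print(n,i)
o=robot.get_obs(); print({k:np.round(v,4).tolist() for k,v in o.items()})
E
```

```text
top {'mtx': array([[409.52425346,   0.        , 320.49818018],
       [  0.        , 409.52425346, 201.47990792],
       [  0.        ,   0.        ,   1.        ]]), 'position': array([0.44903108, 0.00658933, 1.14453293]), 'rotation': array([ 0.70933759, -0.70378083,  0.0356763 , -0.01612242])}
side {'mtx': array([[453.03052161,   0.        , 318.14478106],
       [  0.        , 453.03052161, 204.03201808],
       [  0.        ,   0.        ,   1.        ]]), 'position': array([0.01092817, 0.83631709, 0.68545172]), 'rotation': array([-0.24662279,  0.84066351, -0.46329879,  0.13347768])}
{'time': 0.1, 'q': [-1.3595, 0.5284, 1.4338, 0.0, 1.1814, -0.1785], 'joint_velocities': [0.0017, -0.0034, -0.0031, 0.0018, 0.0, 0.0001], 'joint_torque': [-0.0006, -44.0985, -17.7151, 0.0636, 0.0534, -0.0], 'position': [0.2374, -0.5774, 0.2002], 'tool_rot': [0.3942, 0.5879, -0.3932, 0.5869], 'ft_force': [-0.1765, -0.5528, 1.0687], 'moment': [0.0238, -0.0017, -0.0132], 'grip_width': 0.0873}
```

View pics/top0.png

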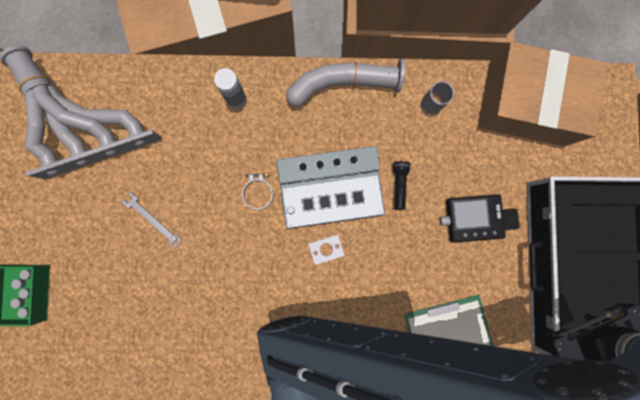

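View pics/side0.png

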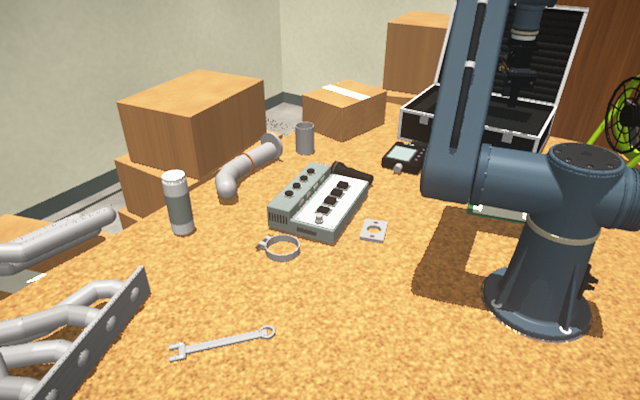

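The top view shows the console with keys near (308,204), (325,202), (341,200) and (358,197), and the plug near (290,210) at the left end. The side view shows the same row at about (322–345, 183–210).

```bash
cat > h.py <<'E'
import numpy as np
from scipy.spatial.transform import Rotation as R
from rig import robot, optics
def ray(n,u,v,z):
    i=optics.camera_info(n); r=R.from_quat(i["rotation"]).apply(np.linalg.inv(i["mtx"])@[u,v,1.])
    return i["position"]+r*(z-i["position"][2])/r[2]
def proj(n,P):
    i=optics.camera_info(n); c=R.from_quat(i["rotation"]).inv().apply(np.array(P)-i["position"])@i["mtx"].T
    return c[...,:2]/c[...,2:]
E
python3 - <<'E'
import cv2,numpy as np
from h import *
t=cv2.imread("pics/top0.png")[145:235,270:390]; s=cv2.imread("pics/side0.png")[155:245,260:380]
cv2.imwrite("pics/crop_top.png",cv2.resize(t,None,fx=6,fy=6,interpolation=cv2.INTER_CUBIC))
cv2.imwrite("pics/crop_side.png",cv2.resize(s,None,fx=6,fy=6,interpolation=cv2.INTER_CUBIC))
d=np.load("pics/top0.npy")
for u,v in [(308,204),(325,202),(341,200),(358,197),(330,215)]: print(ray("top",u,v,.062).round(4), d[v-1:v+2,u-1:u+2].mean().round(4))
E
```

```text
[0.5216 0.01   0.062 ] 1.0873
[ 0.5274 -0.0351  0.062 ] 1.0866
[ 0.5331 -0.0775  0.062 ] 1.0877
[ 0.5415 -0.1228  0.062 ] 1.0884
[ 0.493  -0.0485  0.062 ] 1.0988
```

View pics/crop_top.png

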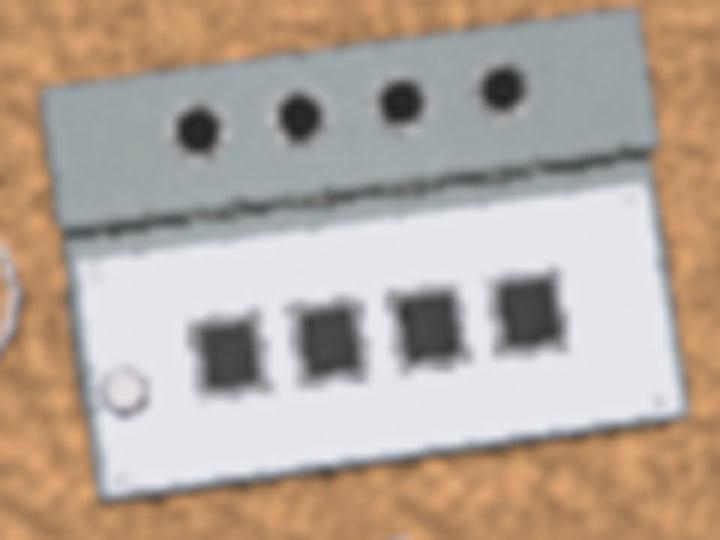

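View pics/crop_side.png

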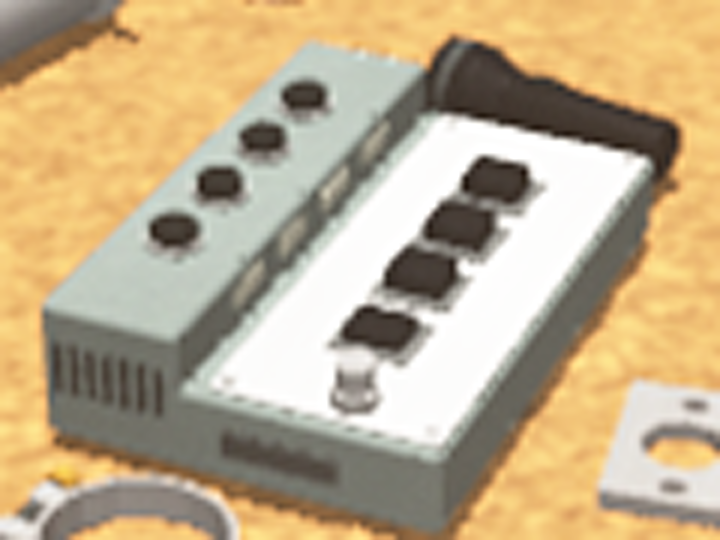

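Key centres in the top crop are (230,355), (330,341), (430,326) and (529,313). The crop's resolution can't show which key is low, so taps will decide. The plug is at (125,391).

```bash
cat >> h.py <<'E'
C=np.array([[230,355],[330,341],[430,326],[529,313]])
uv=(C+.5)/6-.5+[270,145]
K=np.array([ray("top",*p,.062) for p in uv])
s=np.array([1.5,.5,-.5,-1.5])*.045
c=K.mean(0); ey=(s@(K-c)); yaw=np.arctan2(-ey[0],ey[1]); ey=np.array([-np.sin(yaw),np.cos(yaw),0]); ex=np.array([np.cos(yaw),np.sin(yaw),0])
KF=c+np.outer(s,ey)   # fitted places 1..4
def to(P,z):
    "shift in tool axes (cm) to world P at height z, turn rotvec to tool down with jaws along the row's x"
    o=robot.get_obs(); r=R.from_quat(o["tool_rot"]); P=np.array([P[0],P[1],z])
    best=min((R.from_matrix(np.column_stack([[0,0,-1],np.cross(q*ex,[0,0,-1]),q*ex])) for q in(1,-1)),key=lambda a:(r.inv()*a).magnitude())
    print("t",round(o["time"],2),"pos",o["position"].round(4),"F",o["ft_force"].round(2),"shift cm",(100*r.inv().apply(P-o["position"])).round(2),"turn",(r.inv()*best).as_rotvec().round(3))
E
python3 - <<'E'
from h import *
print(np.degrees(yaw),KF.round(4),(KF-K).round(4))
print(R.from_quat(robot.get_obs()["tool_rot"]).as_matrix().round(3))
# cross-check with the side camera
print("side px", ((proj("side",KF)-[260,155]+.5)*6-.5).round(0))
to(KF[0],.12); to(KF[3],.12)
E
```

```text
8.572138417816936 [[ 0.5223  0.0107  0.062 ]
 [ 0.529  -0.0338  0.062 ]
 [ 0.5357 -0.0783  0.062 ]
 [ 0.5424 -0.1228  0.062 ]] [[-0.      0.0005  0.    ]
 [ 0.0001  0.0002  0.    ]
 [-0.0003 -0.0001  0.    ]
 [ 0.0003 -0.0006  0.    ]]
[[-0.     0.925  0.38 ]
 [ 0.002  0.38  -0.925]
 [-1.     0.    -0.002]]
side px [[377. 314.]
 [418. 263.]
 [457. 215.]
 [494. 170.]]
t 0.1 pos [ 0.2374 -0.5774  0.2002] F [-0.18 -0.55  1.07] shift cm [  8.13  48.7  -43.56] turn [-1.331e+00 -1.000e-03 -2.000e-03]
t 0.1 pos [ 0.2374 -0.5774  0.2002] F [-0.18 -0.55  1.07] shift cm [  8.1   45.48 -30.44] turn [-1.331e+00 -1.000e-03 -2.000e-03]
```

Emit:
{"op": "arm_command", "data": {
  "plan": [
    [0, 5, -3.3, 0, 0, 0, 0],
    [0, 5, -3.3, 0, 0, 0, 0],
    [0, 5, -3.3, 0, 0, 0, 0],
    [0, 5, -3.3, 0, 0, 0, 0],
    [0, 5, -3.3, 0, 0, 0, 0],
    [0, 5, -3.3, 0, 0, 0, 0],
    [0, 5, -3.3, 0, 0, 0, 0],
    [0, 5, -3.3, 0, 0, 0, 0],
    [0, 5, -3.3, 0, 0, 0, 0],
    [0, 0, 0, 0.12, 0, 0, 0],
    [0, 0, 0, 0.12, 0, 0, 0],
    [0, 0, 0, 0, 0, 0, 0]
  ],
  "grip_force": 20
}}

```text
time: 1.6
position: [0.5496, -0.1175, 0.1961]
tool_rot: [0.463, 0.536, -0.463, 0.533]
ft_force: [0.1, -1.0, -0.4]
grip_width: 0.0006
```

```bash
python3 - <<'E'
s=open('h.py').read().replace("np.cross(q*ex,[0,0,-1]),q*ex","np.cross(q*ey,[0,0,-1]),q*ey").replace("row's x","row's y")
open('h.py','w').write(s)
from h import *
to(KF[3],.08)
E
```

```text
t 1.6 pos [ 0.5496 -0.1175  0.1961] F [ 0.09 -1.03 -0.36] shift cm [11.61 -0.76  0.47] turn [-0.007 -0.004  0.003]
```

Emit:
{"op": "arm_command", "data": {
  "plan": [
    [4, -0.7, 0.4, 0, 0, 0, 0],
    [4, 0, 0, 0, 0, 0, 0],
    [3.6, 0, 0, 0, 0, 0, 0],
    [0, 0, 0, 0, 0, 0, 0],
    [0, 0, 0, 0, 0, 0, 0]
  ]
}}

```text
time: 2.22
position: [0.5442, -0.1244, 0.0789]
tool_rot: [0.462, 0.536, -0.461, 0.536]
ft_force: [-0.2, 0.2, -0.6]
grip_width: 0.0003
```

```bash
python3 - <<'E'
from h import *
import cv2
to(KF[3],.0605)
p,d=optics.camera("side"); cv2.imwrite("pics/s1.png",cv2.resize(p[130:250,250:410],None,fx=5,fy=5,interpolation=cv2.INTER_CUBIC))
to(KF[3],.0605)
E
```

```text
t 2.23 pos [ 0.5442 -0.1244  0.0789] F [-0.19  0.17 -0.65] shift cm [ 1.84 -0.15 -0.19] turn [ 0.    -0.002 -0.001]
t 2.27 pos [ 0.544  -0.1243  0.079 ] F [-0.69  0.71 -0.57] shift cm [ 1.85 -0.14 -0.17] turn [ 0.    -0.002 -0.001]
```

View pics/s1.png

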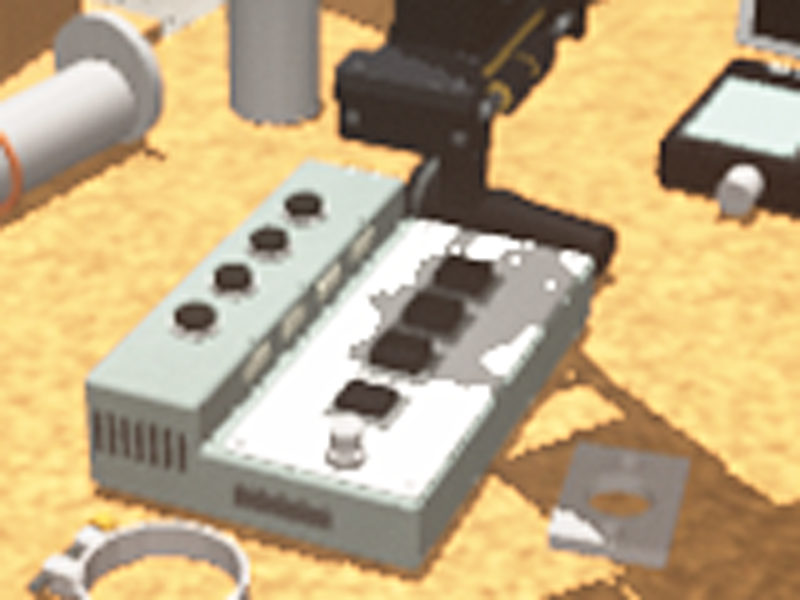

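The gripper hangs over the right-most key, with the key at (467,272) and the finger at x≈460. The tip is hard to make out against the torch. I'll tap with small steps.

Emit:
{"op": "arm_command", "data": {
  "plan": [
    [1.4, -0.1, -0.2, 0, 0, 0, 0],
    [0.15, 0, 0, 0, 0, 0, 0],
    [0, 0, 0, 0, 0, 0, 0]
  ]
}}

```text
time: 2.65
position: [0.5445, -0.1231, 0.0653]
tool_rot: [0.462, 0.535, -0.46, 0.538]
ft_force: [-0.1, 0.1, -0.9]
grip_width: 0.0002
```

Emit:
{"op": "arm_command", "data": {
  "plan": [
    [0.15, 0, 0, 0, 0, 0, 0],
    [0, 0, 0, 0, 0, 0, 0]
  ]
}}

```text
time: 2.9
position: [0.5449, -0.1232, 0.0642]
tool_rot: [0.462, 0.534, -0.46, 0.538]
ft_force: [-0.1, 0.2, -0.3]
grip_width: 0.0003
```

Emit:
{"op": "arm_command", "data": {
  "plan": [
    [0.15, 0, 0, 0, 0, 0, 0],
    [0, 0, 0, 0, 0, 0, 0]
  ]
}}

```text
time: 3.15
position: [0.545, -0.1233, 0.0627]
tool_rot: [0.462, 0.534, -0.46, 0.538]
ft_force: [0.0, 0.0, 0.9]
grip_width: 0.0004
```

Emit:
{"op": "arm_command", "data": {
  "plan": [
    [0.15, 0, 0, 0, 0, 0, 0],
    [0, 0, 0, 0, 0, 0, 0]
  ]
}}

```text
time: 3.4
position: [0.545, -0.1233, 0.0611]
tool_rot: [0.462, 0.534, -0.46, 0.538]
ft_force: [1.0, 0.5, 0.5]
grip_width: 0.0
```

Emit:
{"op": "arm_command", "data": {
  "plan": [
    [0.1, 0, 0, 0, 0, 0, 0],
    [0, 0, 0, 0, 0, 0, 0]
  ]
}}

```text
time: 3.65
position: [0.545, -0.1232, 0.06]
tool_rot: [0.462, 0.534, -0.46, 0.538]
ft_force: [-0.0, -0.6, -0.3]
grip_width: 0.0003
```

Emit:
{"op": "arm_command", "data": {
  "plan": [
    [0.1, 0, 0, 0, 0, 0, 0],
    [0, 0, 0, 0, 0, 0, 0]
  ]
}}

```text
time: 3.9
position: [0.545, -0.1233, 0.0589]
tool_rot: [0.462, 0.534, -0.46, 0.538]
ft_force: [-0.4, 0.1, 0.9]
grip_width: 0.0002
```

Emit:
{"op": "arm_command", "data": {
  "plan": [
    [0.1, 0, 0, 0, 0, 0, 0],
    [0, 0, 0, 0, 0, 0, 0]
  ]
}}

```text
time: 4.15
position: [0.545, -0.1233, 0.0579]
tool_rot: [0.462, 0.534, -0.46, 0.538]
ft_force: [0.4, 0.9, 0.0]
grip_width: 0.0008
```

Emit:
{"op": "arm_command", "data": {
  "plan": [
    [0.07, 0, 0, 0, 0, 0, 0],
    [0, 0, 0, 0, 0, 0, 0]
  ]
}}

```text
time: 4.4
position: [0.545, -0.1233, 0.0571]
tool_rot: [0.462, 0.534, -0.46, 0.538]
ft_force: [0.3, -0.1, 1.1]
grip_width: 0.0005
```

```bash
python3 - <<'E'
from h import *
import cv2
for _ in range(4): p,d=optics.camera("side"); to(KF[3],.0605)
cv2.imwrite("pics/s2.png",cv2.resize(p[150:230,280:400],None,fx=6,fy=6,interpolation=cv2.INTER_CUBIC))
E
```

```text
t 4.45 pos [ 0.5451 -0.1233  0.0572] F [ 0.36  0.59 -0.45] shift cm [-0.34 -0.26 -0.09] turn [ 0.001  0.002 -0.006]
t 4.5 pos [ 0.5451 -0.1233  0.0572] F [-0.42  0.01  0.49] shift cm [-0.34 -0.26 -0.09] turn [ 0.001  0.002 -0.006]
t 4.55 pos [ 0.5451 -0.1233  0.0572] F [ 0.17  0.05 -0.01] shift cm [-0.33 -0.26 -0.09] turn [ 0.001  0.002 -0.006]
t 4.6 pos [ 0.5451 -0.1233  0.0572] F [-0.01  0.12  0.17] shift cm [-0.33 -0.26 -0.09] turn [ 0.001  0.002 -0.006]
```

View pics/s2.png

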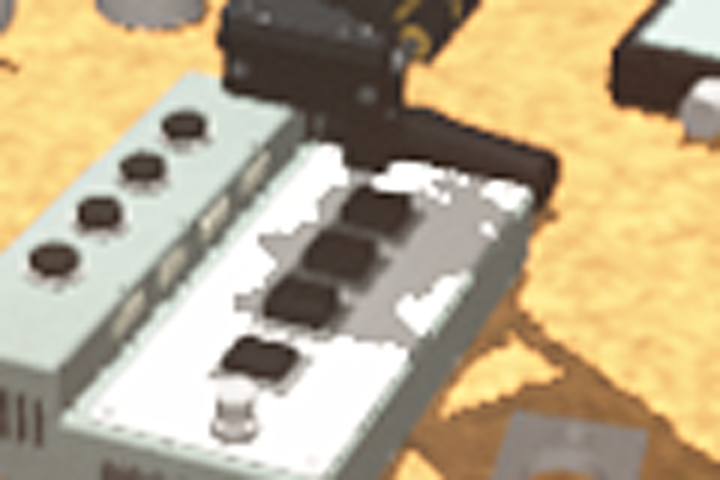

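The fingertip sits at about (370,172), well behind key 4's top (377,210), and there is no contact force. The lateral positions don't agree, so I'll check against the depth.

```bash
python3 - <<'E'
from h import *
import cv2
def pts(n,d):
    i=optics.camera_info(n); v,u=np.mgrid[:400,:640]
    c=np.stack([u,v,np.ones_like(u)],-1)@np.linalg.inv(i["mtx"]).T*d[...,None]
    return R.from_quat(i["rotation"]).apply(c.reshape(-1,3)).reshape(400,640,3)+i["position"]
p,d=optics.camera("side"); S=pts("side",d)
o=robot.get_obs()
f=lambda P:((proj("side",P)-[280,150]+.5)*6-.5).round(0)
print("tcp in s2 crop",f(o["position"]),"keys",f(KF).tolist())
for x,y in [(260,357),(303,302),(342,252),(377,208),(365,165),(365,140),(380,110)]:
    u,v=int(x/6+280),int(y/6+150); print((x,y),S[v,u].round(4), d[v,u].round(4))
d=np.load("pics/top0.npy"); T=pts("top",d)
for u,v in uv.round().astype(int): print(T[v,u].round(4))
print("deck", T[215,330].round(4), S[150+320//6,280+420//6].round(4))
E
```

```text
tcp in s2 crop [369. 207.] keys [[257.0, 344.0], [298.0, 293.0], [337.0, 245.0], [374.0, 200.0]]
(260, 357) [0.521  0.0099 0.0554] 1.1575
(303, 302) [ 0.5254 -0.0315  0.0595] 1.1868
(342, 252) [ 0.5301 -0.0755  0.0603] 1.2199
(377, 208) [ 0.5391 -0.1179  0.0619] 1.2534
(365, 165) [ 0.5448 -0.1153  0.0835] 1.2425
(365, 140) [ 0.5433 -0.112   0.0979] 1.2318
(380, 110) [ 0.4962 -0.0424  0.1575] 1.1289
[0.5218 0.01   0.0594]
[ 0.5298 -0.0349  0.0646]
[ 0.5357 -0.0775  0.0626]
[ 0.5413 -0.1225  0.0644]
deck [ 0.4936 -0.0493  0.0472] [ 0.4835 -0.0648  0.0469]
```

```bash
python3 - <<'E'
from h import *
import cv2
def pts(n,d):
    i=optics.camera_info(n); v,u=np.mgrid[:400,:640]
    c=np.stack([u,v,np.ones_like(u)],-1)@np.linalg.inv(i["mtx"]).T*d[...,None]
    return R.from_quat(i["rotation"]).apply(c.reshape(-1,3)).reshape(400,640,3)+i["position"]
D=np.array([optics.camera("side")[1] for _ in range(8)]); S=pts("side",np.median(D,0)); p,_=optics.camera("side")
S0=pts("side",np.load("pics/side0.npy"))
for v in range(174,192):
    print(v,S[v,340].round(4),S[v,342].round(4),S0[v,342].round(4),p[v,342],p[v,340])
for k,(x,y) in enumerate([(260,357),(303,302),(342,252)]):
    u,v=int(x/6+280),int(y/6+150); print("key",k+1,S[v-1:v+2,u-2:u+3,2].round(4).mean())
E
```

```text
174 [ 0.5447 -0.1146  0.0932] [ 0.5398 -0.1171  0.0935] [ 0.6043 -0.2333  0.0214] [43 51 64] [43 50 63]
175 [ 0.5451 -0.1155  0.0895] [ 0.5389 -0.1157  0.0913] [ 0.6048 -0.2344  0.0172] [45 52 64] [44 52 64]
176 [ 0.545  -0.1155  0.0865] [ 0.539 -0.116  0.088] [ 0.5751 -0.181   0.0472] [42 50 62] [42 50 62]
177 [ 0.5444 -0.1146  0.084 ] [ 0.5388 -0.1159  0.085 ] [ 0.5722 -0.176   0.0471] [40 48 60] [38 45 59]
178 [ 0.5438 -0.1138  0.0814] [ 0.5384 -0.1154  0.0822] [ 0.5684 -0.1695  0.0479] [43 49 62] [ 92  98 105]
179 [ 0.5703 -0.1613  0.0479] [ 0.5387 -0.1161  0.0787] [ 0.5669 -0.1669  0.0463] [189 194 199] [155 160 166]
180 [ 0.5674 -0.1562  0.0479] [ 0.5627 -0.1596  0.0477] [ 0.5619 -0.1582  0.0486] [230 235 238] [131 136 143]
181 [ 0.5528 -0.1304  0.0613] [ 0.5475 -0.1323  0.062 ] [ 0.5484 -0.1339  0.061 ] [130 136 142] [41 48 60]
182 [ 0.5498 -0.1253  0.0614] [ 0.5447 -0.1275  0.062 ] [ 0.5446 -0.1274  0.062 ] [35 43 55] [42 50 63]
183 [ 0.5471 -0.1207  0.0613] [ 0.5414 -0.1218  0.0625] [ 0.5417 -0.1223  0.0622] [43 49 63] [46 54 66]
184 [ 0.544  -0.1153  0.0616] [ 0.5388 -0.117
[... 166 characters left out ...]
 [ 0.542  -0.1121  0.0574] [ 0.536  -0.1127  0.059 ] [ 0.5359 -0.1124  0.0592] [48 56 67] [48 55 66]
187 [ 0.5419 -0.1121  0.0543] [ 0.5357 -0.1122  0.0562] [ 0.5363 -0.1135  0.0553] [46 53 65] [49 55 69]
188 [ 0.5422 -0.1128  0.0506] [ 0.5358 -0.1128  0.0526] [ 0.537  -0.1149  0.0513] [64 72 80] [72 78 88]
189 [ 0.5394 -0.108   0.0506] [ 0.5361 -0.1135  0.049 ] [ 0.5336 -0.109   0.052 ] [81 89 95] [70 77 86]
190 [ 0.5272 -0.0865  0.062 ] [ 0.5233 -0.0905  0.0613] [ 0.5237 -0.0913  0.0608] [75 83 89] [45 52 64]
191 [ 0.5253 -0.0833  0.0611] [ 0.5212 -0.0869  0.0606] [ 0.5217 -0.0879  0.0599] [71 77 87] [47 54 66]
key 1 0.057506666666666664
key 2 0.061326666666666654
key 3 0.06134000000000001
```

Depth shows key 4 raised (z≈0.062) and untouched. The visible fingertip ends at z≈0.078–0.079 although the reported TCP is at 0.057, so the real tips sit about 20 mm short of the reported point. Key 1 reads about 4 mm lower than the others. A light tap on key 4 will fix the tip offset.

Emit:
{"op": "arm_command", "data": {
  "plan": [
    [1.1, -0.2, -0.1, 0, 0, 0, 0],
    [0, 0, 0, 0, 0, 0, 0],
    [0, 0, 0, 0, 0, 0, 0]
  ]
}}

```text
time: 5.48
position: [0.5426, -0.1225, 0.0451]
tool_rot: [0.462, 0.535, -0.46, 0.538]
ft_force: [-0.3, 0.9, 0.2]
grip_width: 0.0
```

```bash
cat >> h.py <<'E'
def pts(n,d):
    i=optics.camera_info(n); v,u=np.mgrid[:400,:640]
    c=np.stack([u,v,np.ones_like(u)],-1)@np.linalg.inv(i["mtx"]).T*d[...,None]
    return R.from_quat(i["rotation"]).apply(c.reshape(-1,3)).reshape(400,640,3)+i["position"]
E
python3 - <<'E'
from h import *
import cv2
p,d=optics.camera("side"); S=pts("side",d)
for v in range(174,190): print(v,S[v,339].round(4),S[v,342].round(4),p[v,342,0])
to(KF[3],.042)
E
```

```text
174 [ 0.5055 -0.0397  0.139 ] [ 0.4977 -0.0411  0.1407] 45
175 [ 0.5468 -0.1129  0.0902] [ 0.4987 -0.0431  0.1366] 46
176 [ 0.5466 -0.1127  0.0873] [ 0.5377 -0.1137  0.0895] 44
177 [ 0.5441 -0.1085  0.0869] [ 0.5367 -0.112   0.0874] 44
178 [ 0.5463 -0.1127  0.0811] [ 0.5352 -0.1095  0.086 ] 45
179 [ 0.5462 -0.1126  0.0781] [ 0.5385 -0.1157  0.0789] 44
180 [ 0.5476 -0.1153  0.0732] [ 0.5365 -0.1124  0.078 ] 45
181 [ 0.5463 -0.1132  0.0714] [ 0.5363 -0.1122  0.075 ] 46
182 [ 0.5473 -0.1151  0.0671] [ 0.5379 -0.1153  0.0698] 45
183 [ 0.5485 -0.1175  0.0623] [ 0.5387 -0.117   0.0656] 47
184 [ 0.5472 -0.1154  0.0606] [ 0.5395 -0.1186  0.0614] 48
185 [ 0.5456 -0.1126  0.0592] [ 0.5371 -0.1145  0.061 ] 49
186 [ 0.546  -0.1137  0.0554] [ 0.535  -0.1109  0.0602] 46
187 [ 0.5439 -0.11    0.0546] [ 0.5343 -0.1098  0.0578] 46
188 [ 0.5444 -0.1111  0.0508] [ 0.5368 -0.1145  0.0515] 65
189 [ 0.5334 -0.0917  0.0606] [ 0.5357 -0.1128  0.0495] 82
t 5.53 pos [ 0.5424 -0.1224  0.045 ] F [-0.57  0.42 -0.62] shift cm [ 0.3  -0.01  0.04] turn [ 0.001  0.001 -0.005]
```

Emit:
{"op": "arm_command", "data": {
  "plan": [
    [0.15, 0, 0, 0, 0, 0, 0],
    [0, 0, 0, 0, 0, 0, 0]
  ]
}}

```text
time: 5.78
position: [0.5426, -0.1224, 0.0435]
tool_rot: [0.462, 0.535, -0.46, 0.538]
ft_force: [-0.1, 0.6, 0.0]
grip_width: 0.0007
```

Emit:
{"op": "arm_command", "data": {
  "plan": [
    [0.1, 0, 0, 0, 0, 0, 0],
    [0, 0, 0, 0, 0, 0, 0]
  ]
}}

```text
time: 6.02
position: [0.5427, -0.1225, 0.0426]
tool_rot: [0.462, 0.534, -0.46, 0.538]
ft_force: [-0.7, 1.2, -0.4]
grip_width: 0.0004
```

Emit:
{"op": "arm_command", "data": {
  "plan": [
    [0.1, 0, 0, 0, 0, 0, 0],
    [0, 0, 0, 0, 0, 0, 0]
  ]
}}

```text
time: 6.28
position: [0.5428, -0.1225, 0.0416]
tool_rot: [0.462, 0.534, -0.46, 0.538]
ft_force: [-0.5, -0.2, 0.8]
grip_width: 0.0003
```

Emit:
{"op": "arm_command", "data": {
  "plan": [
    [0.1, 0, 0, 0, 0, 0, 0],
    [0, 0, 0, 0, 0, 0, 0]
  ]
}}

```text
time: 6.52
position: [0.543, -0.1226, 0.0408]
tool_rot: [0.462, 0.534, -0.46, 0.538]
ft_force: [-0.6, 1.3, 1.7]
grip_width: 0.0007
```

```bash
python3 - <<'E'
from h import *
F=[]
for _ in range(8): optics.camera("top"); F.append(robot.get_obs()["ft_force"][2])
print(np.mean(F),np.round(F,1))
D=[optics.camera("side")[1] for _ in range(4)]; S=pts("side",np.median(D,0))
print(S[183:190,342].round(4),S[183:190,346].round(4)); to(KF[3],.042)
E
```

```text
1.6490893243683753 [1.7 2.3 1.7 1.4 1.1 1.6 2.5 0.9]
[[ 0.5371 -0.114   0.0676]
 [ 0.5366 -0.1133  0.0649]
 [ 0.5366 -0.1136  0.0616]
 [ 0.5363 -0.1132  0.0587]
 [ 0.5365 -0.1138  0.0551]
 [ 0.5357 -0.1126  0.0528]
 [ 0.5362 -0.1136  0.0489]] [[ 0.5328 -0.1292  0.0617]
 [ 0.53   -0.1242  0.0617]
 [ 0.5277 -0.1202  0.0612]
 [ 0.526  -0.1174  0.0599]
 [ 0.5244 -0.1146  0.0586]
 [ 0.5255 -0.117   0.0539]
 [ 0.5258 -0.1176  0.0503]]
t 7.12 pos [ 0.5429 -0.1226  0.0407] F [-0.02 -0.25  0.95] shift cm [-0.13 -0.06  0.01] turn [ 0.001  0.002 -0.006]
```

Emit:
{"op": "arm_command", "data": {
  "plan": [
    [0.1, 0, 0, 0, 0, 0, 0],
    [0, 0, 0, 0, 0, 0, 0]
  ]
}}

```text
time: 7.38
position: [0.5429, -0.1226, 0.04]
tool_rot: [0.462, 0.534, -0.46, 0.538]
ft_force: [-0.6, -0.5, 2.8]
grip_width: 0.0006
```

```bash
python3 - <<'E'
from h import *
F=[]
for _ in range(6): optics.camera("top"); F.append(robot.get_obs()["ft_force"][2])
print(np.mean(F)); to(KF[0],.075)
E
```

```text
3.390783032490256
t 7.67 pos [ 0.5429 -0.1226  0.0399] F [-0.14  0.37  3.4 ] shift cm [ -3.53  -0.02 -13.48] turn [ 0.001  0.002 -0.007]
```

Key 4 touches at reported z≈0.041 and yields softly (3.4 N at 1 mm), so it is raised. Going to key 1.

Emit:
{"op": "arm_command", "data": {
  "plan": [
    [-3.5, 0, 0, 0, 0, 0, 0],
    [0, 0, 0, 0, 0, 0, 0],
    [0, 0, -4.5, 0, 0, 0, 0],
    [0, 0, -4.5, 0, 0, 0, 0],
    [0, 0, -4.5, 0, 0, 0, 0],
    [0, 0, 0, 0, 0, 0, 0]
  ]
}}

```text
time: 8.43
position: [0.521, 0.0134, 0.0709]
tool_rot: [0.462, 0.535, -0.461, 0.536]
ft_force: [-0.4, 0.4, 0.1]
grip_width: 0.0003
```

```bash
python3 - <<'E'
from h import *
to(KF[0],.0420)
E
```

```text
t 8.43 pos [0.521  0.0134 0.0709] F [-0.41  0.38  0.1 ] shift cm [2.89 0.08 0.28] turn [-0.002  0.001 -0.003]
```

Emit:
{"op": "arm_command", "data": {
  "plan": [
    [2.8, 0.1, 0.3, 0, 0, 0, 0],
    [0, 0, 0, 0, 0, 0, 0],
    [0, 0, 0, 0, 0, 0, 0]
  ]
}}

```text
time: 8.8
position: [0.5233, 0.0094, 0.0416]
tool_rot: [0.462, 0.534, -0.461, 0.537]
ft_force: [0.8, 0.6, -0.1]
grip_width: 0.0004
```

Emit:
{"op": "arm_command", "data": {
  "plan": [
    [0.1, 0, 0, 0, 0, 0, 0],
    [0, 0, 0, 0, 0, 0, 0]
  ]
}}

```text
time: 9.05
position: [0.5243, 0.0084, 0.0416]
tool_rot: [0.463, 0.533, -0.461, 0.537]
ft_force: [-0.8, -0.1, -0.8]
grip_width: 0.0005
```

Emit:
{"op": "arm_command", "data": {
  "plan": [
    [0.1, 0, 0, 0, 0, 0, 0],
    [0, 0, 0, 0, 0, 0, 0]
  ]
}}

```text
time: 9.3
position: [0.5248, 0.0081, 0.0412]
tool_rot: [0.463, 0.533, -0.461, 0.538]
ft_force: [0.7, -0.3, 0.7]
grip_width: 0.0006
```

```bash
python3 - <<'E'
from h import *
F=[]
for _ in range(6): optics.camera("top"); F.append(robot.get_obs()["ft_force"][2])
print(np.mean(F)); to(KF[0],.0390)
E
```

```text
-0.3431873228002045
t 9.6 pos [0.5247 0.0082 0.041 ] F [0.87 0.22 0.2 ] shift cm [ 0.2  -0.2  -0.29] turn [-0.003  0.003 -0.007]
```

Emit:
{"op": "arm_command", "data": {
  "plan": [
    [0.15, -0.15, -0.25, 0, 0, 0, 0],
    [0, 0, 0, 0, 0, 0, 0]
  ]
}}

```text
time: 9.85
position: [0.5225, 0.0107, 0.0393]
tool_rot: [0.463, 0.533, -0.461, 0.537]
ft_force: [-0.7, 0.3, 0.6]
grip_width: 0.0003
```

```bash
python3 - <<'E'
from h import *
F=[]
for _ in range(6): optics.camera("top"); F.append(robot.get_obs()["ft_force"][2])
print(np.mean(F)); to(KF[0],.0380)
E
```

```text
-0.0168839139461819
t 10.15 pos [0.5231 0.0104 0.0395] F [0.29 1.24 0.25] shift cm [ 0.15 -0.08 -0.05] turn [-0.003  0.003 -0.007]
```

Emit:
{"op": "arm_command", "data": {
  "plan": [
    [0.15, -0.05, 0, 0, 0, 0, 0],
    [0, 0, 0, 0, 0, 0, 0]
  ]
}}

```text
time: 10.4
position: [0.5227, 0.0102, 0.038]
tool_rot: [0.463, 0.533, -0.461, 0.538]
ft_force: [-0.7, 0.7, -0.9]
grip_width: 0.0003
```

Emit:
{"op": "arm_command", "data": {
  "plan": [
    [0.12, 0, 0, 0, 0, 0, 0],
    [0, 0, 0, 0, 0, 0, 0]
  ]
}}

```text
time: 10.65
position: [0.5228, 0.0102, 0.0369]
tool_rot: [0.464, 0.533, -0.461, 0.538]
ft_force: [-0.6, 0.4, 1.8]
grip_width: 0.0007
```

```bash
python3 - <<'E'
from h import *
F=[]
for _ in range(6): optics.camera("top"); F.append(robot.get_obs()["ft_force"][2])
print(np.mean(F)); to(KF[0],.0340)
E
```

```text
1.9182346363290843
t 10.95 pos [0.5228 0.0102 0.0369] F [-0.31 -1.12  2.32] shift cm [ 0.29 -0.05 -0.06] turn [-0.004  0.003 -0.008]
```

Key 1 first touches at 0.037, 4 mm lower than key 4, so it is the latched one. Now press it home.

Emit:
{"op": "arm_command", "data": {
  "plan": [
    [0.12, 0, 0, 0, 0, 0, 0],
    [0.12, 0, 0, 0, 0, 0, 0],
    [0, 0, 0, 0, 0, 0, 0]
  ]
}}

```text
time: 11.32
position: [0.5228, 0.0102, 0.0351]
tool_rot: [0.464, 0.533, -0.461, 0.538]
ft_force: [-0.6, 0.5, 5.3]
grip_width: 0.0006
```

Emit:
{"op": "arm_command", "data": {
  "plan": [
    [0.1, 0, 0, 0, 0, 0, 0],
    [0, 0, 0, 0, 0, 0, 0]
  ]
}}

```text
time: 11.58
position: [0.5228, 0.0102, 0.0345]
tool_rot: [0.464, 0.532, -0.461, 0.538]
ft_force: [-0.9, 0.7, 4.9]
grip_width: 0.0003
```

Emit:
{"op": "arm_command", "data": {
  "plan": [
    [0.1, 0, 0, 0, 0, 0, 0],
    [0, 0, 0, 0, 0, 0, 0]
  ]
}}

```text
time: 11.82
position: [0.5228, 0.0102, 0.0343]
tool_rot: [0.464, 0.532, -0.461, 0.538]
ft_force: [-0.8, -0.7, 5.6]
grip_width: 0.0006
```

Emit:
{"op": "arm_command", "data": {
  "plan": [
    [0.1, 0, 0, 0, 0, 0, 0],
    [0, 0, 0, 0, 0, 0, 0]
  ]
}}

```text
time: 12.08
position: [0.5228, 0.0102, 0.0343]
tool_rot: [0.464, 0.532, -0.461, 0.538]
ft_force: [-0.6, 1.1, 5.1]
grip_width: 0.0003
```

Emit:
{"op": "arm_command", "data": {
  "plan": [
    [0.25, 0, 0, 0, 0, 0, 0],
    [0.25, 0, 0, 0, 0, 0, 0]
  ]
}}

```text
time: 12.32
position: [0.5229, 0.0102, 0.0339]
tool_rot: [0.464, 0.532, -0.46, 0.539]
ft_force: [-6.3, -0.1, 28.3]
grip_width: 0.0009
```

At the stop with 28 N. Release and look.

Emit:
{"op": "arm_command", "data": {
  "plan": [
    [-1.5, 0, 0, 0, 0, 0, 0],
    [-4, 0, 0, 0, 0, 0, 0],
    [-4, 0, 0, 0, 0, 0, 0],
    [-4, 0, 0, 0, 0, 0, 0],
    [0, 0, 0, 0, 0, 0, 0],
    [0, 0, 0, 0, 0, 0, 0],
    [0, 0, 0, 0, 0, 0, 0]
  ]
}}

```text
time: 13.2
position: [0.5202, 0.0106, 0.1694]
tool_rot: [0.463, 0.533, -0.461, 0.537]
ft_force: [-0.1, -0.1, -0.4]
grip_width: 0.0001
```

```bash
python3 - <<'E'
from h import *
import cv2
A=[optics.camera("side") for _ in range(8)]; p=A[0][0]; S=pts("side",np.median([a[1] for a in A],0))
for k,(x,y) in enumerate([(260,353),(303,302),(342,252),(377,208)]):
    u,v=int(x/6+280),int(y/6+150); print("key",k+1,S[v-1:v+2,u-2:u+3,2].mean().round(4))
cv2.imwrite("pics/end.png",cv2.resize(p[110:260,220:420],None,fx=4,fy=4,interpolation=cv2.INTER_CUBIC))
to(KF[0],.1)
E
```

```text
key 1 0.0615
key 2 0.0614
key 3 0.0612
key 4 0.0609
t 13.6 pos [0.5209 0.0105 0.1704] F [ 0.39 -0.63 -0.22] shift cm [ 7.04  0.08 -0.02] turn [-0.003  0.004 -0.008]
```

View pics/end.png

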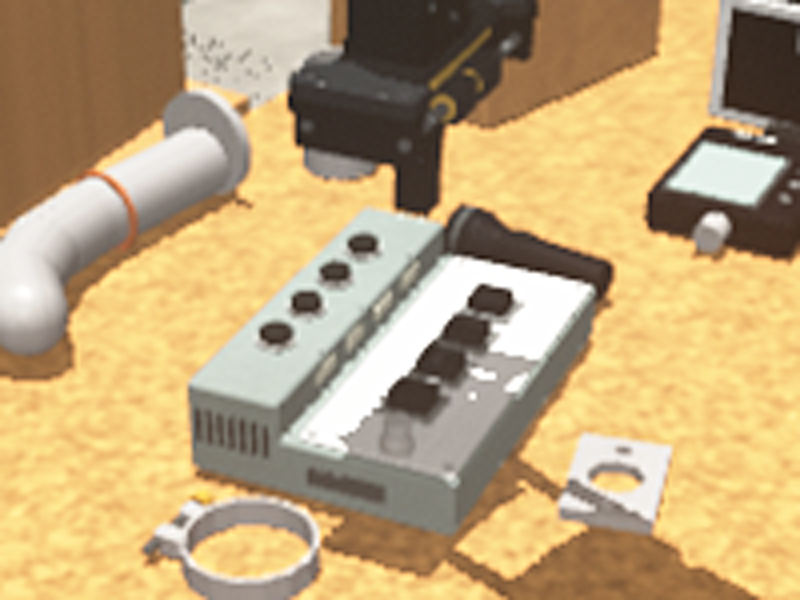

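All four keys are level, with key 1 near (413,395). The plug at (397,435) and the other loose things are in place, and the arm is clear.

```bash
python3 -c "
from rig import workorder; print(workorder.hand_in())"
```

```text
the job is handed in; nothing more can be done
None
```

The latched key was the left-most one (place_1). I pressed it home, let go, and it popped back up; the job is handed in, with no verdict reported.

- **Finding it:** key 4, furthest right, touched first at a reported tool height of 41 mm and gave softly, reaching 3.4 N about 1 mm down. Key 1 touched about 4 mm lower, at 37 mm. Camera depth also showed key 1 about 4 mm lower than keys 2 and 3. I did not tap keys 2 and 3.
- **Pressing it:** the force stayed at 5–6 N through the last part of the travel. It reached 28 N at the stop, under the 60 N limit.
- **Last checks:** after release, camera depth put the four key tops at 61.5, 61.4, 61.2 and 60.9 mm, level within the noise. The wrist force was about zero and the arm was well clear. In the last picture the plug, torch, clamp, flange and handset look unmoved. The wrench was outside that picture, and the arm never went near it.
- **Disagreement:** the shut fingertips really sit about 21 mm short of the reported tool point. My first taps on key 4 were therefore in the air, until the side camera's depth showed the gap. I took the contact heights from touch after that.

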